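Mesh the tube rotor with the mixer's drive and hold it home

ROBOT

A 6-joint arm with a two-finger parallel gripper is mounted at the origin on the work surface. World frame = base frame: x ahead of the robot, y to its left, z up, the work surface at z = 0. Lengths are in m, angles in rad, forces in N, time in s.
With the tool pointing down it reaches from about 0.325 to 1 m from the base axis. Payload 5.1 kg.
Tool frame: the origin (TCP) lies at the very end of the fingers, on their centre line; the grasp point (between the pads) lies hold_point_z behind it (hold_point_z is the distance from the TCP to the grasp point, in m); z points along the fingers, y is the direction in which the jaws open and shut (so a half turn about z gives the same grasp; the last joint's range is limited). The gripper opens to 85 mm and grips with 20 to 120 N. Pads are 22 mm wide; open, the fingers measure 114 mm over their backs; the gripper's body (76 mm by 85 mm) begins 54 mm behind the grasp point. The pads swing forward as they close: fully open they stand 13 mm farther back than shut.
Start: joints at [-1.417, 0.124, 1.65, -0, 1.367, -0.083], TCP at [0.152, -0.632, 0.231] pointing down, gripper open.
Joint ranges: [-2.61, 2.61], [-1.02, 2.33], [0.03, 2.71], [-1.35, 4.49], [0.32, 2.68], [-2.91, 2.91]. Speed limits (rad/s): [2.57, 2.57, 3.14, 3.14, 3.14, 3.14].

INTERFACE

Orientations are given as a unit quaternion [w, x, y, z].
In Python, from rig import observe, camera, close_job, hold_point_z gives the robot as it stands.
- The arm moves only by the tool arm_command, never from a script. Its argument "steps" is a list of rows, each a list of 4 numbers: the shift along the tool's x, y, z in mm, then the turn about the tool's z in degrees. In form: [[tx, ty, tz, turn], ...]. A call has 1 to 10 rows; each row is the pose to reach, as a shift and turn from the pose measured when the call began, along the tool's axes at that moment; what a row does not reach only later rows make up. A row lasts 1/12 s, in which the tool goes at most 41.7 mm and 7.16 degrees, less where a joint would pass 70% of its speed; a pose out of reach is approached as far as the arm can. A call with a gripper value outside its range is refused whole. "fingers" is the gripper's target within -1 to 1 (shut at 1, half-way at 0, fully open at -1), set as the call begins (left out, the last holds). The fingers move at their own pace and stop on an object; the grip force is fixed at half the most. Time passes only in rows, so rows that repeat a pose let the fingers close. It gives the time, the measured TCP pose, the force and the opening at its end, in the units of the state.
- observe(): the state, without advancing time (a new reading comes with each control period).
- camera(name): name is "side" or "top" or "wrist"; returns a dict with "frame" (400x640x3 uint8, blue, green, red), "depth" (400x640 float32, m along the optical axis (not along the pixel's ray), 0 where there is no reading), "intrinsics" (3x3 intrinsics, pixels), "distortion" ([k1, k2, p1, p2, k3] as OpenCV has them; the pictures are not rectified), "rvec" (rotation vector, rad) and "tvec" (3), from world to camera coordinates, as OpenCV has them. Camera axes: x right, y down, z forward; pixel columns grow to the right and rows downward; lengths in m; the calibration is good to about 2 mm. A picture is of the moment at which its call begins.
- close_job(): hands the job in, once; it reports no verdict.
The state is a dict: "t": time; "q": joint angles; "joint_velocities": joint speeds; "joint_torque": joint torques, N m; "position": TCP position; "tool_rot": TCP orientation; "wrist_force": force on the tool from outside, world axes, zero at the start; "wrist_torque": the same for the moment, N m; "finger_gap": finger opening in m.
Only numpy, scipy, OpenCV 4.12 (cv2) and the standard library are available. Lean on these libraries where they do the work, as an engineer would, in place of code of your own. Each camera call takes 0.05 s, during which the arm holds its last target.

TASK

Lift the tube rotor off its black stand by its orange grip, set its cross-shaped stem over the cross socket of the tube mixer, turn it until the splines mesh, and push it down against the sprung red plunger until the disc sits flush on the socket's rim. The plunger pushes the rotor back up if you let go, so finish while still gripping the rotor and pressing it fully home. Keep the tubes upright throughout, and do not disturb the bottle, the red rack, the white tray or the carton.

Things in the scene. Friction and masses are not known exactly. Their poses are not given: they have to be found in the camera images.
- rotor: Loose tube rotor, 0.15 to 0.3 kg: grey disc 100 mm across, 8 mm thick; origin at the centre of the disc's underside, z up. Starts resting level on the stand at any yaw; quarter turns are alike. Four clear tubes (12 mm) hang 36 mm below the disc, 39 mm from the centre, on the +x, -x, +y and -y axes; their blue caps (15 mm) reach 20 mm above the origin.
- grip (a point): Where to grasp the rotor, 50 mm above its origin and on its axis, axes as the rotor's: on the orange square grip, 22 x 22 mm, sides parallel to the rotor's x and y, standing from 8 to 68 mm above the origin. Take it from above by two opposite sides.
- stem_tip (a point): Foot of the rotor's orange cross-shaped stem, on its axis 22 mm below the origin, axes as the rotor's. The stem is two crossing bars along x and y under the disc, each 28 mm long and 8 mm wide, the last 4 mm narrowed to 25.5 x 5.5 mm.
- stand: Fixed black stand: round foot 124 mm across and 8 mm thick, upright tube 48 mm outside and 35 mm inside, top 70 mm above the table, on which the rotor's disc rests with its stem inside. Origin at the centre of its underside. Stand and mixer may swap sides.
- machine: Fixed white tube mixer, housing 170 x 150 mm and 60 mm high, with a round aluminium spindle tower 48 mm across standing in the middle of its top up to 110 mm above the table. Four yellow pointers at the foot of the spindle (67 mm above the table, reaching 42 mm out) turn with it and show the directions of the socket's slots. Origin at the centre of its underside, z up.
- socket (a point): Centre of the cross socket's mouth, level with the spindle's rim, z up; it turns with the spindle. Two crossing slots run along its x and y, each 30.5 mm long, 10.5 mm wide, 26 mm deep. The spindle stands at any angle and is braked (slips at 0.4 N m). Home: the rotor's origin is at this point (disc on rim). An unaligned stem stops on the rim, the rotor 22 mm higher.
- plunger (a joint): Sprung red plunger in the bottom of the socket, m, 0 when up (its top 12 mm below the rim), growing as it is pressed down; 0.010 when the rotor is fully home. It pushes up with 5 N at 0 and 10 N at 0.010, more than the rotor's weight.
- sanitizer: Bystander: green pump bottle, 68 mm in diameter, 167 mm high. Origin at the centre of its underside.
- rack: Bystander: red open rack 100 x 150 x 50 mm full of blue-capped tubes, 96 mm high. Origin at the centre of its underside.
- tray: Bystander: white tray 150 x 190 x 12 mm with test cassettes. Origin at the centre of its underside.
- carton: Bystander: white and blue carton 120 x 90 x 65 mm. Origin at the centre of its underside.
There are look-alikes about, which are no part of the job. Leave any turquoise or yellow look-alike of the stand alone.

How it is judged:
On the way, in this order (a step that is already met when the one before it is completed fails the run):
1. the rotor is lifted clear of its stand, held by the fingers (z of rotor in the frame of stand above 0.085 m and contact force between rotor and stand below 0.1 N and contact force between the fingers and rotor above 1 N), for 0.1 s.
2. the stem is meshed in the socket, at least 6 mm deep (horizontal distance between rotor and socket below 0.004 m and angle between rotor's own z axis and vertical below 0.08 rad and (angle between the x axis of rotor and the x axis of socket, either way round below 0.2 rad or angle between the x axis of rotor and the x axis of socket, either way round above 1.37 rad) and z of rotor in the frame of socket below 0.016 m), for 0.1 s.
At the end, for the whole second after the job is handed in: The rotor's stem is meshed in the socket (centred within 4 mm, upright within 0.08 rad, splines aligned within 0.2 rad), its disc no more than 2.5 mm above the rim, the plunger pressed down at least 7.5 mm, and the fingers still grip the rotor (horizontal distance between rotor and socket below 0.004 m and angle between rotor's own z axis and vertical below 0.08 rad and (angle between the x axis of rotor and the x axis of socket, either way round below 0.2 rad or angle between the x axis of rotor and the x axis of socket, either way round above 1.37 rad) and z of rotor in the frame of socket below 0.0025 m and value of joint plunger above 0.0075 m and contact force between the fingers and rotor above 2 N); the arm keeps its last pose, push and grip.
It fails at once if the sanitizer bottle is pushed more than 25 mm or tipped (distance of sanitizer from where it was at the start of the episode above 0.025 m or angle between sanitizer's own z axis and vertical above 0.35 rad).
It fails at once if the red tube rack is pushed more than 25 mm or tipped (distance of rack from where it was at the start of the episode above 0.025 m or angle between rack's own z axis and vertical above 0.35 rad).
It fails at once if the white tray of test cassettes is pushed more than 25 mm or tipped (distance of tray from where it was at the start of the episode above 0.025 m or angle between tray's own z axis and vertical above 0.35 rad).
It fails at once if the carton is pushed more than 25 mm or tipped (distance of carton from where it was at the start of the episode above 0.025 m or angle between carton's own z axis and vertical above 0.35 rad).
It fails at once if the rotor is tipped more than 35 degrees (angle between rotor's own z axis and vertical above 0.61 rad).
It also fails if it takes over 38 s, if anything falls off the work surface, if the arm or the gripper's body presses on something with over 40 N, if the wrist force passes 120 N, or if a joint passes its speed limit or range.

## Working session

There is one attempt and no reset: what is moved stays moved. The work goes in short steps, Python scripts to look and compute and a tool call to move; the robot and the scene stay as the last step left them, time stands still between calls to the robot, and variables do not carry over. Pictures are saved under pics/ and viewed, and the job is handed in when it is done.

Besides the shell and the picture viewer there is one more tool, called after "Request:" as name(argument=value, ...), one argument or row to a line, values as JSON. arm_command: Moves the arm, as the interface text tells. Its arguments: {"type":"object","properties":{"steps":{"type":"array","items":{"type":"array","items":{"type":"number"}}},"fingers":{"type":"number"}},"required":["steps"]}

```bash
mkdir -p pics; ls
python3 - <<'E'
from rig import observe,camera,hold_point_z
import cv2,numpy as np
s=observe();print({k:np.round(v,4).tolist() for k,v in s.items()},hold_point_z)
for n in ["side","top","wrist"]:
    c=camera(n);np.savez(f"c0_{n}.npz",**c);cv2.imwrite(f"pics/a_{n}.png",c["frame"])
    print(n,c["intrinsics"].tolist(),c["distortion"],c["rvec"],c["tvec"])
E
```

```text
pics
{'t': 0.0, 'q': [-1.4166, 0.1245, 1.6517, 0.0, 1.3675, -0.0826], 'joint_velocities': [0.0006, -0.0001, 0.0017, 0.0017, 0.0003, 0.0002], 'joint_torque': [0.0019, -42.3604, -36.5456, -0.0, 0.007, -0.0], 'position': [0.1524, -0.6312, 0.23], 'tool_rot': [-0.0011, 0.993, 0.1181, -0.0], 'wrist_force': [0.1088, -0.7423, -0.6179], 'wrist_torque': [0.0059, -0.0301, -0.0237], 'finger_gap': 0.0852} 0.0187
side [[459.09447814657085, 0.0, 320.0236311714061], [0.0, 459.09447814657085, 204.80057774856294], [0.0, 0.0, 1.0]] [-0.04473015  0.          0.          0.          0.        ] [ 0.64607779 -2.50714358  1.36513183] [0.47598457 0.25153668 1.39822604]
top [[394.8762216729909, 0.0, 322.34682814952066], [0.0, 394.8762216729909, 198.59253417856212], [0.0, 0.0, 1.0]] [-0.02763343  0.          0.          0.          0.        ] [ 2.14847777 -2.20402164  0.10077077] [0.01780832 0.55039832 1.32563719]
wrist [[320.5943260460911, 0.0, 319.3821003205921], [0.0, 320.5943260460911, 200.37115251663374], [0.0, 0.0, 1.0]] [-0.01067334  0.          0.          0.          0.        ] [-2.28584465  1.80187347  0.2579859 ] [-0.64805524 -0.03620304  0.38000669]
```

View pics/a_top.png

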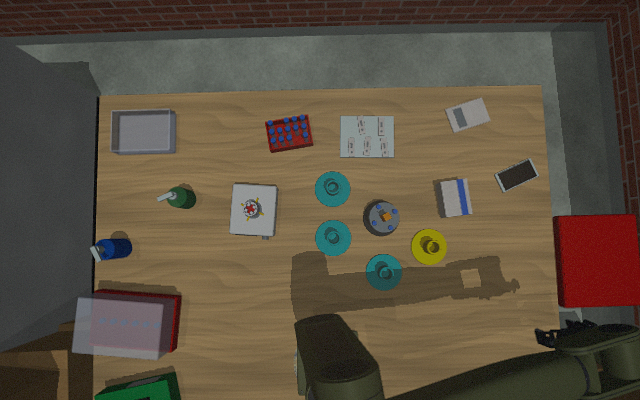

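View pics/a_side.png

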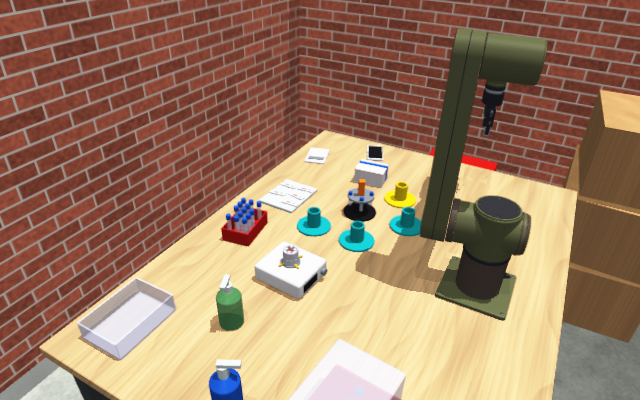

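View pics/a_wrist.png

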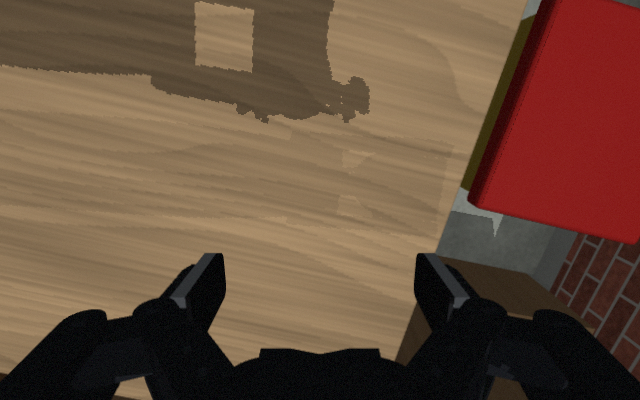

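The top view shows a single grey rotor with an orange grip at about (382,217), on the black stand. The white mixer is at (253,209). The turquoise stands at (333,188), (333,237) and (383,271), and the yellow one at (429,246), are empty look-alikes. I'll confirm this in enlarged crops.

```bash
cat > h.py <<'E'
import cv2,numpy as np
def ray(c,u,v):
    p=cv2.undistortPoints(np.array([[[u,v]]],float),c["intrinsics"],c["distortion"])[0,0]
    R=cv2.Rodrigues(c["rvec"])[0];o=-R.T@c["tvec"].ravel()
    return o,R.T@np.array([p[0],p[1],1])
def atz(c,u,v,z):
    o,d=ray(c,u,v);return o+d*(z-o[2])/d[2]
def proj(c,P):
    return cv2.projectPoints(np.array(P,float).reshape(-1,1,3),c["rvec"],c["tvec"],c["intrinsics"],c["distortion"])[0][:,0]
def cloud(c):
    h,w=c["depth"].shape;u,v=np.meshgrid(np.arange(w),np.arange(h))
    p=cv2.undistortPoints(np.stack([u,v],-1).reshape(-1,1,2).astype(float),c["intrinsics"],c["distortion"])[:,0]
    d=c["depth"].reshape(-1);X=np.c_[p*d[:,None],d];R=cv2.Rodrigues(c["rvec"])[0]
    return ((X-c["tvec"].ravel())@R).reshape(h,w,3)
E
python3 - <<'E'
from h import *
c=dict(np.load("c0_top.npz"));f=c["frame"]
a=cv2.resize(f[187:247,352:412],(400,400),interpolation=cv2.INTER_CUBIC)
b=cv2.resize(f[179:239,222:282],(400,400),interpolation=cv2.INTER_CUBIC)
cv2.imwrite("pics/b.png",np.hstack([a,b]))
s=dict(np.load("c0_side.npz"));f=s["frame"]
a=cv2.resize(f[170:230,325:395],(400,343),interpolation=cv2.INTER_CUBIC)
b=cv2.resize(f[235:295,250:330],(400,343),interpolation=cv2.INTER_CUBIC)
cv2.imwrite("pics/b2.png",np.hstack([a,b]))
for n,cc in(("top",c),("side",s)):
    P=cloud(cc)
    for nm,u,v in ([("rot",385,217),("mach",252,209)] if n=="top" else [("grip",361,186),("sp",290,248)]):
        print(n,nm,P[v,u])
E
```

```text
top rot [ 0.4778155  -0.19002135  0.13725084]
top mach [0.51611457 0.23189561 0.09808309]
side grip [ 0.47539021 -0.1855884   0.12058788]
side sp [0.52180949 0.22911996 0.10471776]
```

View pics/b.png

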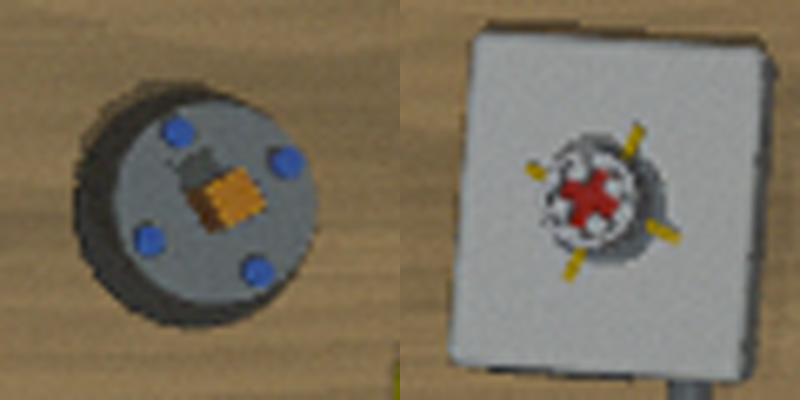

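View pics/b2.png

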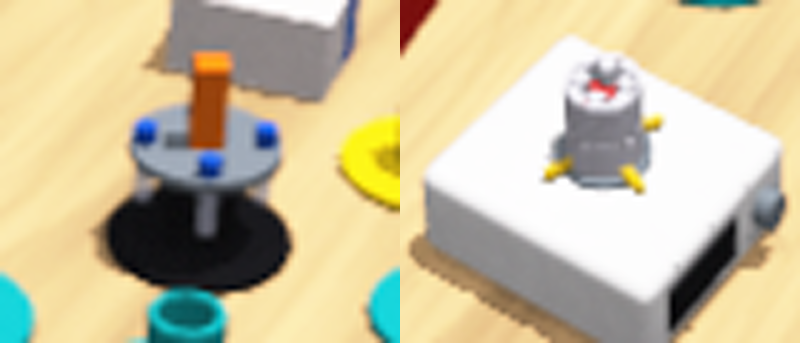

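The crops confirm the target: black foot, grey disc, four blue caps and an orange grip. Next I'll compute poses from the caps at crop (178,132), (287,162), (258,271), (150,240), and from the pointer tips at (638,128), (676,240), (570,278), (530,163).

Run:
```python
from h import *
c=dict(np.load("c0_top.npz"))
def g(p,ox,oy,z):
    return atz(c,ox+(p[0]+.5)/6.667-.5,oy+(p[1]+.5)/6.667-.5,z)[:2]
A=np.array([g(p,352,187,.09) for p in [(178,132),(287,162),(258,271),(150,240)]])
print(A.mean(0),g((235,195),352,187,.138)); d=A[0]-A[2];e=A[1]-A[3]
for v in(d,e):print(np.linalg.norm(v)/2,np.degrees(np.arctan2(v[1],v[0]))%90)
B=np.array([g((p[0]-400,p[1]),222,179,.067) for p in [(638,128),(676,240),(570,278),(530,163)]])
print(B.mean(0),g((589-400,197),222,179,.105)); d=B[0]-B[2];e=B[1]-B[3]
for v in(d,e):print(np.linalg.norm(v)/2,np.degrees(np.arctan2(v[1],v[0]))%90)
# red plunger/ spindle ring cloud and circles
P=cloud(c)
Q=P[200:240,360:405].reshape(-1,3);m=(abs(Q[:,2]-.078)<.008);print("disc",Q[m].mean(0),(Q[m].min(0)+Q[m].max(0))/2)
t=(Q[:,2]>.125);print("grip",Q[t].mean(0),t.sum())
Q=P[190:230,230:280].reshape(-1,3);m=(Q[:,2]>.095);print("sp",Q[m].mean(0),(Q[m].min(0)+Q[m].max(0))/2,m.sum())
s=dict(np.load("c0_side.npz"))
Q=cloud(s)[240:270,275:310].reshape(-1,3);m=Q[:,2]>.104;print("sp side",Q[m].mean(0),(Q[m].min(0)+Q[m].max(0))/2,m.sum())
```

```text
[ 0.48056235 -0.19543873] [ 0.48130945 -0.19574675]
0.038807574631295215 27.89565226529854
0.038619277571911206 27.945709569123046
[0.51858536 0.23703865] [0.51862996 0.23732965]
0.04068265770800517 64.90859217201888
0.04126693513634815 60.93249596029291
disc [ 0.47998343 -0.19473464  0.07826169] [ 0.48047806 -0.19647111  0.07817997]
grip [ 0.47243374 -0.16317406  0.33020978] 64
sp [0.51307559 0.22262358 0.18222392] [0.48524539 0.1342169  0.73256951] 184
sp side [0.50195323 0.25776804 0.1277448 ] [0.24382832 0.67799732 0.53464201] 140
```

Request:
arm_command(
  steps=[
    [40,-33,-2,-2],
    [80,-66,-4,-4],
    [120,-99,-6,-6],
    [160,-132,-10,-8],
    [200,-165,-12,-10],
    [240,-197,-14,-12],
    [280,-230,-18,-14],
    [320,-263,-20,-14.3],
    [360,-296,-20,-14.3],
    [380,-312,-20,-14.3],
  ],
  fingers=-1,
)

```text
t: 0.98
position: [0.4035, -0.2975, 0.2491]
tool_rot: [-0.001, 0.971, 0.241, 0.0]
wrist_force: [0.8, -0.6, 0.5]
finger_gap: 0.0853
```

```bash
cat > st.py <<'E'
from h import *
from rig import observe
from scipy.spatial.transform import Rotation as Ro
def st(tgt=None,yaw=None):
    s=observe();q=np.array(s["tool_rot"]);R=Ro.from_quat(q[[1,2,3,0]])
    M=R.as_matrix();psi=np.degrees(np.arctan2(M[1,0],M[0,0]))
    print("t",round(s["t"],2),"p",np.round(s["position"],4),"psi",round(psi,2),"tilt",np.round(M[:2,2],4),"F",np.round(s["wrist_force"],1),"T",np.round(s["wrist_torque"],2),"gap",round(s["finger_gap"],4),"q",np.round(s["q"],2))
    if tgt is not None: print("shift mm",np.round(M.T@(np.array(tgt)-s["position"])*1000,1))
    if yaw is not None: print("turn",round(psi-yaw,2))
    return s,M
E
python3 -c "
from st import *
st([.481,-.1955,.25],27.9)"
```

```text
t 0.98 p [ 0.4035 -0.2975  0.2491] psi 27.85 tilt [0.     0.0014] F [ 0.8 -0.6  0.5] T [-0.04 -0.05  0.03] gap 0.0853 q [-0.74 -0.22  1.95  0.    1.41  0.34]
shift mm [116.1 -54.   -0.8]
turn -0.05
```

Request:
arm_command(
  steps=[
    [38,-18,0,0],
    [76,-36,0,0],
    [105,-49,0,0],
    [116,-54,0,0],
    [116,-54,0,0],
  ],
)

```text
t: 1.4
position: [0.4819, -0.1934, 0.2489]
tool_rot: [-0.001, 0.97, 0.243, 0.0]
wrist_force: [-0.0, -0.8, 0.0]
finger_gap: 0.0854
```

Run:
```python
from st import *
from rig import camera
st([.481,-.1955,.25],27.9)
c=camera("wrist");np.savez("c1.npz",**c);cv2.imwrite("pics/c1.png",c["frame"])
print(proj(c,[[.481,-.1955,.138],[.481,-.1955,.078]]))
```

```text
t 1.4 p [ 0.4819 -0.1934  0.2489] psi 28.1 tilt [-0.0004  0.0019] F [-0.  -0.8  0. ] T [-0.01  0.02  0.06] gap 0.0854 q [-0.49 -0.18  1.92  0.    1.4   0.59]
shift mm [-1.8  1.5 -1.1]
turn 0.2
[[322.68323343 198.46163142]
 [322.2211182  182.22802868]]
```

View pics/c1.png

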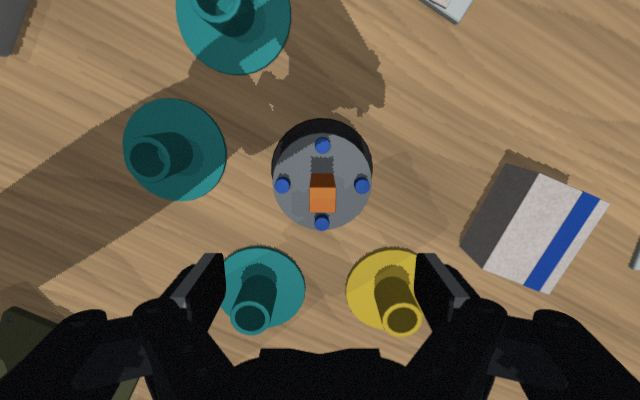

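The wrist view shows the grip top at (322,200) and the caps level at (282,185) and (362,185). That agrees with the predictions and confirms the yaw. Descending now.

Request:
arm_command(
  steps=[
    [-2,1.5,20,0],
    [-2,1.5,50,0],
    [-2,1.5,80,0],
    [-2,1.5,110,0],
    [-2,1.5,130,0],
    [-2,1.5,143,0],
    [-2,1.5,147,0],
    [-2,1.5,147,0],
  ],
)

```text
t: 2.12
position: [0.4789, -0.1976, 0.101]
tool_rot: [-0.001, 0.97, 0.241, -0.001]
wrist_force: [-0.8, -0.2, -0.1]
finger_gap: 0.0853
```

Run:
```python
from st import *
from rig import camera
st([.481,-.1955,.101],27.9)
c=camera("wrist");cv2.imwrite("pics/c2.png",c["frame"])
c=camera("side");cv2.imwrite("pics/c2s.png",cv2.resize(c["frame"][130:250,300:460],(800,600)))
```

```text
t 2.12 p [ 0.4789 -0.1976  0.101 ] psi 27.92 tilt [-0.0027  0.0018] F [-0.8 -0.2 -0.1] T [-0.04  0.05 -0.01] gap 0.0853 q [-0.5  -0.05  2.06  0.    1.14  0.59]
shift mm [ 2.8 -0.9  0. ]
turn 0.02
```

View pics/c2.png

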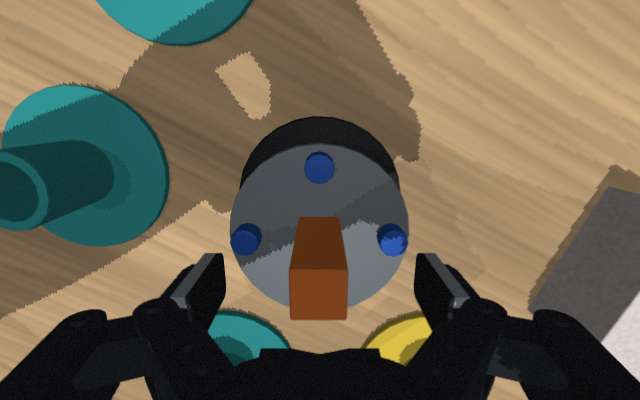

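View pics/c2s.png

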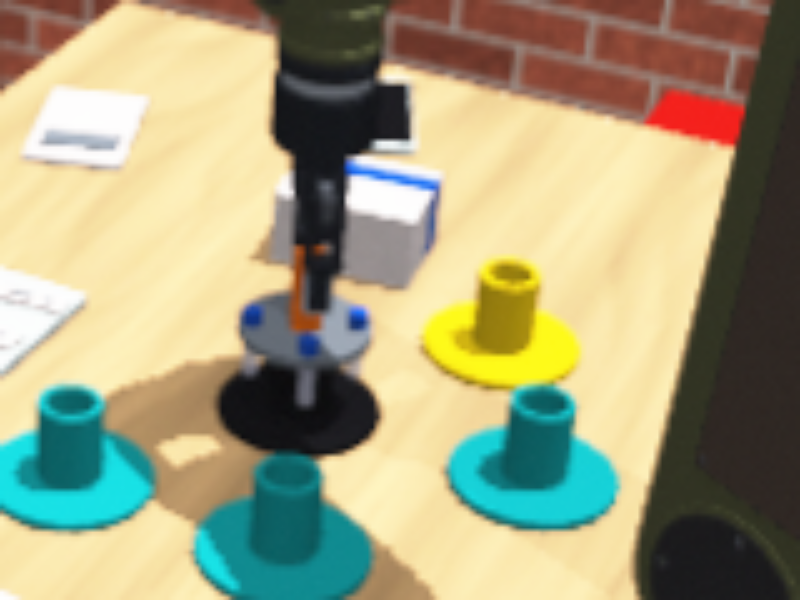

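Request:
arm_command(
  steps=[
    [2.5,-0.8,0,0],
    [2.8,-0.9,0,0],
    [2.8,-0.9,0,0],
  ],
)

```text
t: 2.47
position: [0.4837, -0.1962, 0.1049]
tool_rot: [0.001, 0.97, 0.242, 0.002]
wrist_force: [0.8, 0.7, 0.3]
finger_gap: 0.0855
```

Request:
arm_command(
  steps=[
    [0,0,0,0],
    [0,0,0,0],
    [0,0,0,0],
    [0,0,0,0],
    [0,0,0,0],
    [0,0,0,0],
    [0,0,0,0],
    [0,0,0,0],
  ],
  fingers=1,
)

```text
t: 3.13
position: [0.4836, -0.1961, 0.1048]
tool_rot: [0.001, 0.97, 0.242, 0.001]
wrist_force: [-1.3, 0.5, 0.9]
finger_gap: 0.0209
```

```bash
python3 -c "
from st import *
st([.481,-.1955,.101],27.9)"
```

```text
t 3.13 p [ 0.4836 -0.1961  0.1048] psi 27.97 tilt [ 0.0034 -0.0012] F [-1.3  0.5  0.9] T [0.07 0.04 0.01] gap 0.0209 q [-0.49 -0.05  2.05  0.    1.14  0.59]
shift mm [-2.  -1.7  3.8]
turn 0.07
```

Request:
arm_command(
  steps=[
    [0,0,-10,0],
    [0,0,-25,0],
    [0,0,-45,0],
    [0,0,-65,0],
    [0,0,-85,0],
    [0,0,-95,0],
    [0,0,-95,0],
    [0,0,-95,0],
  ],
)

```text
t: 3.8
position: [0.4833, -0.196, 0.2]
tool_rot: [0.001, 0.97, 0.242, 0.002]
wrist_force: [0.2, 0.3, -2.7]
finger_gap: 0.0215
```

Run:
```python
from st import *
from rig import camera
st([.5186,.237,.20],63)
c=camera("wrist");np.savez("c3.npz",**c);cv2.imwrite("pics/c3.png",c["frame"])
c=camera("side");cv2.imwrite("pics/c3s.png",cv2.resize(c["frame"][110:230,300:460],(800,600)))
```

```text
t 3.8 p [ 0.4833 -0.196   0.2   ] psi 27.98 tilt [ 0.0038 -0.0015] F [ 0.2  0.3 -2.7] T [-0.    0.01 -0.02] gap 0.0215 q [-0.49 -0.14  1.97  0.    1.31  0.59]
shift mm [ 234.3 -365.9   -0.6]
turn -35.02
```

View pics/c3.png

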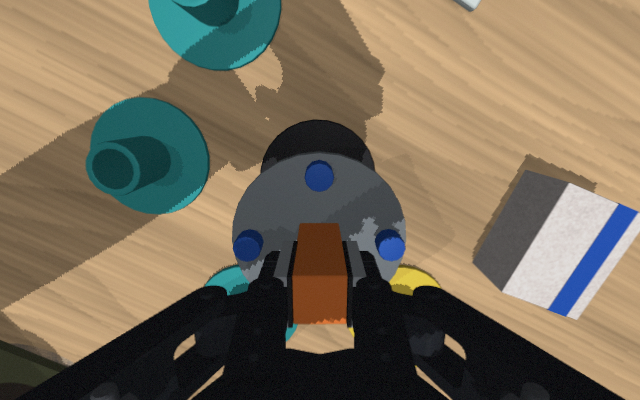

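View pics/c3s.png

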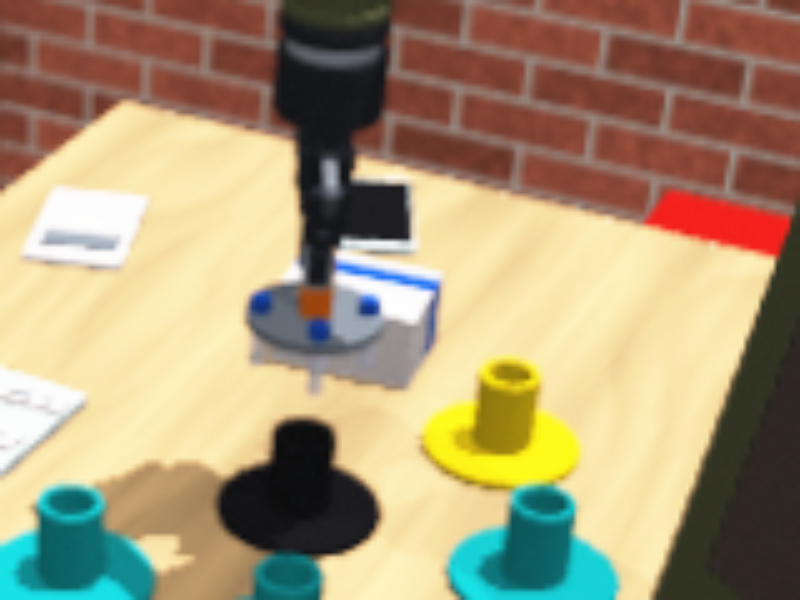

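```bash
cat > rot.py <<'E'
from st import *
def rotor(c,zc,rois):
    hsv=cv2.cvtColor(c["frame"],cv2.COLOR_BGR2HSV)
    m=cv2.inRange(hsv,(105,120,60),(125,255,255))
    n,l,s,ce=cv2.connectedComponentsWithStats(m)
    for i in range(1,n):
        if s[i,4]>150: print(s[i],np.round(ce[i],1),np.round(atz(c,*ce[i],zc)[:2],4))
E
python3 - <<'E'
from rot import *
s,M=st()
c=dict(np.load("c3.npz"))
z=s["position"][2]-.0348+.019
rotor(c,z,None)
R=cv2.Rodrigues(c["rvec"])[0];o=-R.T@c["tvec"]
print("cam in tool",M.T@(o-s["position"]),"\n",np.round(R@M,3))
print(proj(c,[s["position"]]))
E
```

```text
t 3.9 p [ 0.4824 -0.1955  0.1981] psi 27.97 tilt [0.0009 0.0001] F [ 0.1  0.1 -2.8] T [-0.01 -0.02  0.01] gap 0.0213 q [-0.49 -0.14  1.97  0.    1.31  0.59]
[305 160  29  32 719] [318.8 175.6] [ 0.5151 -0.1777]
[ 548  204   90  112 2424] [592.9 259.2] [ 0.5448 -0.3354]
[233 229  31  33 741] [247.9 245.2] [ 0.4629 -0.1616]
[375 229  30  32 725] [389.4 244.6] [ 0.4993 -0.2297]
cam in tool [ 0.07042683 -0.00043995 -0.14549256] 
 [[-0.001  1.    -0.003]
 [-0.961 -0.002 -0.276]
 [-0.276  0.002  0.961]]
[[319.72882239 255.71442583]]
```

Request:
arm_command(
  steps=[
    [7,-15,0,-2],
    [20,-40,-2,-5],
    [35,-70,-4,-8],
    [50,-100,-4,-12],
    [65,-131,-4,-16],
    [81,-162,-4,-20],
    [97,-193,-4,-24],
    [112,-224,-4,-28],
    [126,-252,-4,-32],
    [138,-276,-4,-35],
  ],
)

```text
t: 4.73
position: [0.4734, 0.1149, 0.2002]
tool_rot: [-0.001, 0.852, 0.524, -0.001]
wrist_force: [0.5, -0.1, -1.2]
finger_gap: 0.021
```

Run:
```python
from rot import *
s,M=st([.473,.148,.20],63)
```

```text
t 4.73 p [0.4734 0.1149 0.2002] psi 63.21 tilt [-0.0022  0.    ] F [ 0.5 -0.1 -1.2] T [ 0.02 -0.04  0.01] gap 0.021 q [ 0.13 -0.22  2.04  0.    1.33  0.6 ]
shift mm [ 29.4 -15.3   0.2]
turn 0.21
```

Request:
arm_command(
  steps=[
    [10,-5,0,0],
    [22,-11,0,0],
    [29,-15,0,0],
    [29,-15,0,0],
    [29,-15,0,0],
  ],
)

```text
t: 5.15
position: [0.4726, 0.1473, 0.1992]
tool_rot: [-0.001, 0.852, 0.524, -0.002]
wrist_force: [-0.3, -1.1, -1.5]
finger_gap: 0.0208
```

Run:
```python
from rot import *
from rig import camera
s,M=st([.5186,.237,.20],63)
c=camera("wrist");np.savez("c4.npz",**c);cv2.imwrite("pics/c4.png",c["frame"])
p=proj(c,[[.5186,.237,.11]])[0];print(p,proj(c,[s["position"]]))
x,y=int(p[0]),int(p[1]);x0=max(x-80,0);y0=max(y-60,0)
cv2.imwrite("pics/c4z.png",cv2.resize(c["frame"][y0:y0+120,x0:x0+160],(800,600),interpolation=cv2.INTER_CUBIC));print(x0,y0)
rotor(c,s["position"][2]-.0348+.019,None)
```

```text
t 5.15 p [0.4726 0.1473 0.1992] psi 63.25 tilt [-0.0039 -0.0008] F [-0.3 -1.1 -1.5] T [-0.03 -0.02 -0.03] gap 0.0208 q [ 0.19 -0.2   2.02 -0.    1.33  0.66]
shift mm [100.8   0.7  -1. ]
turn 0.25
[322.29275745  60.90810899] [[321.63760036 257.49444703]]
242 0
[629   5  11  25 212] [634.7  18.2] [0.647 0.182]
[305 160  29  32 717] [318.8 175.6] [0.4883 0.1816]
[233 229  31  33 738] [247.7 245.2] [0.4368 0.1648]
[375 229  30  32 695] [389.8 244.8] [0.5053 0.1305]
```

View pics/c4.png

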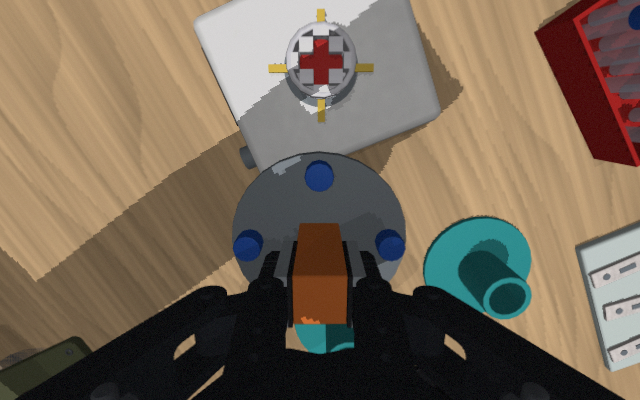

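View pics/c4z.png

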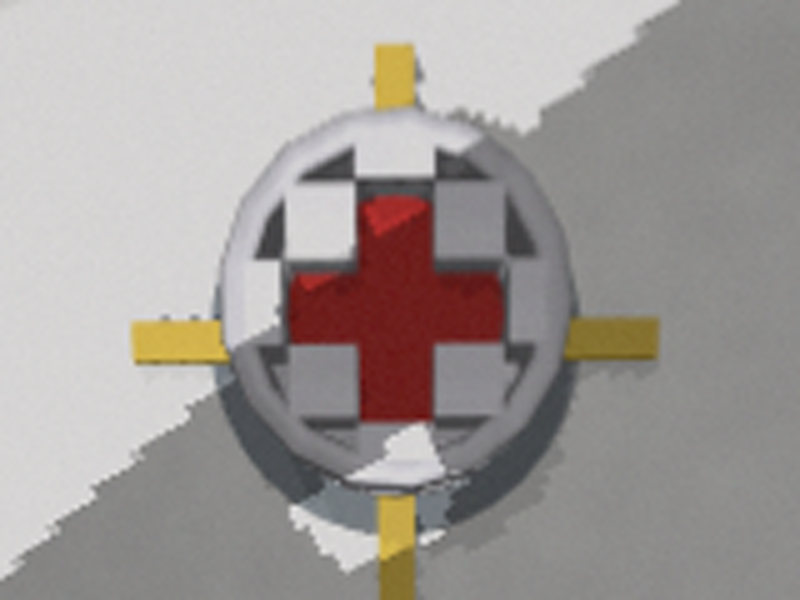

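Run:
```python
from rot import *
c=dict(np.load("c4.npz"))
s,M=st()
S=atz(c,320.7,60.0,.110)
zc=s["position"][2]-.0348+.02
for dz in(0,.003):
    L=atz(c,247.7,245.2,zc+dz);R=atz(c,389.8,244.8,zc+dz);F=atz(c,318.8,175.6,zc+dz);C=(L+R)/2
    print(S,C,np.linalg.norm(L-R),np.linalg.norm(F-C),"shift",M.T@(S-C)*1000)
# pointers
u=lambda x,y:(242+(x+.5)/5-.5,(y+.5)/5-.5)
P=[atz(c,*u(*p),.067)for p in[(132,342),(659,338),(395,44),]]
print((P[0]+P[1])/2,np.linalg.norm(P[0]-P[1]))
d=P[0]-P[1];print(np.degrees(np.arctan2(d[1],d[0]))%90)
d=L-R;print(np.degrees(np.arctan2(d[1],d[0]))%90)
```

```text
t 5.2 p [0.4728 0.147  0.1995] psi 63.2 tilt [-0.0034 -0.0007] F [ 0.4 -1.2 -1.6] T [0.03 0.04 0.08] gap 0.0212 q [ 0.19 -0.2   2.02 -0.    1.33  0.66]
[0.5179003  0.23798832 0.11      ] [0.47131298 0.14810997 0.18469659] 0.07603530025778835 0.037821144816959175 shift [101.39112635   1.26768517  74.47354965]
[0.5179003  0.23798832 0.11      ] [0.47193747 0.14930512 0.18769659] 0.07459027989199284 0.03710236913865033 shift [100.04929701   1.25725353  77.47650838]
[0.51788048 0.23798658 0.067     ] 0.08435515727098569
63.5516915184848
63.43264128674468
```

Request:
arm_command(
  steps=[
    [25,0.3,0,0],
    [55,0.6,0,0],
    [85,1,0,0],
    [98,1.1,0,0],
    [103,1.1,0,0],
    [103,1.1,10,0],
    [103,1.1,20,0],
    [103,1.1,26,0],
    [103,1.1,26,0],
    [103,1.1,26,0],
  ],
)

```text
t: 6.03
position: [0.5192, 0.2374, 0.172]
tool_rot: [-0.001, 0.852, 0.524, -0.003]
wrist_force: [-0.4, -0.7, -1.9]
finger_gap: 0.0213
```

Run:
```python
from rot import *
from rig import camera
s,M=st([.5179,.238,.145],63.4)
c=camera("wrist");np.savez("c5.npz",**c);cv2.imwrite("pics/c5.png",c["frame"])
rotor(c,s["position"][2]-.0348+.016,None)
t=camera("top");np.savez("c5t.npz",**t);f=t["frame"]
b=camera("side");np.savez("c5s.npz",**b);g=b["frame"]
cv2.imwrite("pics/c5z.png",np.hstack([cv2.resize(f[179:239,222:282],(400,400),interpolation=cv2.INTER_CUBIC),cv2.resize(g[205:275,255:325],(400,400),interpolation=cv2.INTER_CUBIC)]))
```

```text
t 6.03 p [0.5192 0.2374 0.172 ] psi 63.15 tilt [-0.0056 -0.0016] F [-0.4 -0.7 -1.9] T [ 0.04  0.02 -0.02] gap 0.0213 q [ 0.33 -0.    1.88  0.    1.27  0.8 ]
shift mm [ 0.1 -1.4 27. ]
turn -0.25
[626 153  14  19 194] [633.1 162.2] [0.6814 0.2047]
[304 160  30  32 691] [318.7 176.1] [0.5345 0.2708]
[376 229  29  32 571] [391.  247.1] [0.552  0.2174]
[233 230  28  32 601] [246.3 247.1] [0.4808 0.2533]
```

View pics/c5.png

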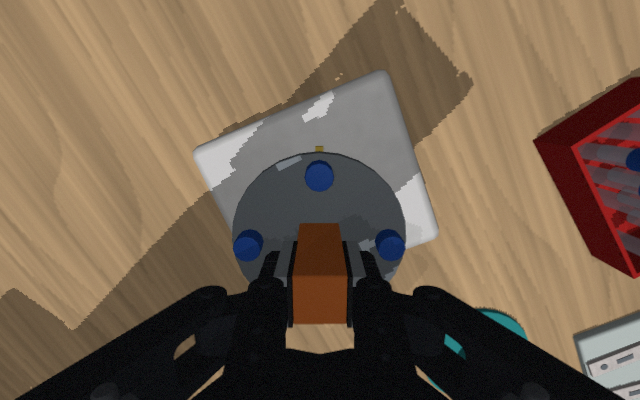

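View pics/c5z.png

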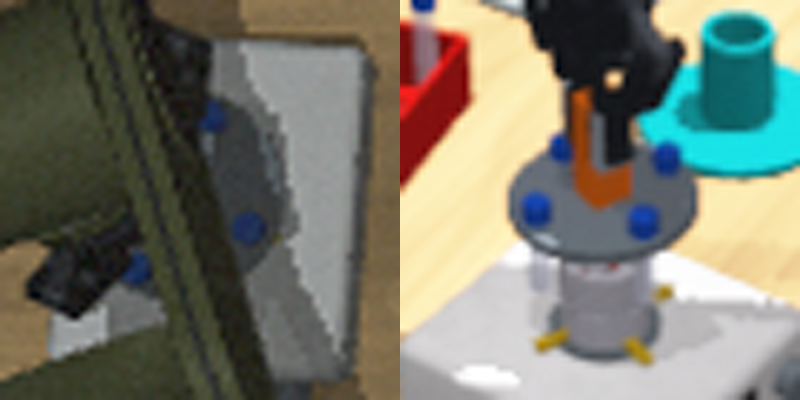

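Run:
```python
from rot import *
c=dict(np.load("c5.npz"));s,M=st()
f=c["frame"];cv2.imwrite("pics/c5p.png",cv2.resize(f[130:170,290:350],(780,520),interpolation=cv2.INTER_CUBIC))
x=np.array([.446,.895,0])
for S in ([.5179,.238,0],):
    T=np.array(S)+.042*x;T[2]=.067;print(proj(c,[T, T+[0,0,.003]]))
b=dict(np.load("c5s.npz"));b0=dict(np.load("c0_side.npz"))
# side: caps blobs
hsv=cv2.cvtColor(b["frame"],cv2.COLOR_BGR2HSV);m=cv2.inRange(hsv,(105,120,60),(125,255,255));m[:200]=0;m[260:]=0;m[:,:262]=0;m[:,330:]=0
n,l,st_,ce=cv2.connectedComponentsWithStats(m)
for i in range(1,n):print(st_[i],ce[i],atz(b,*ce[i],.137-.0+.016)[:2])
A=b0["frame"][238:278,268:313];B=b["frame"][215:265,262:322]
cv2.imwrite("pics/c5q.png",np.hstack([cv2.resize(A,(400,356),interpolation=cv2.INTER_CUBIC),cv2.resize(B,(400,356),interpolation=cv2.INTER_CUBIC)]))
```

```text
t 6.18 p [0.5204 0.2382 0.1739] psi 63.18 tilt [-0.0025 -0.0004] F [ 0.5 -0.6 -2.1] T [ 0.05  0.01 -0.03] gap 0.0217 q [ 0.34 -0.    1.88  0.    1.27  0.8 ]
[[319.07439768 146.06450143]
 [319.05257258 146.53364523]]
[281 229   4   5  13] [282.76923077 230.84615385] [0.55062797 0.22162807]
[299 230   5   6  23] [301.08695652 232.65217391] [0.49899681 0.20228196]
[276 238   6   7  28] [278.25       241.17857143] [0.53527703 0.27048778]
[295 241   5   6  28] [297.         243.32142857] [0.48342237 0.25225714]
```

View pics/c5p.png

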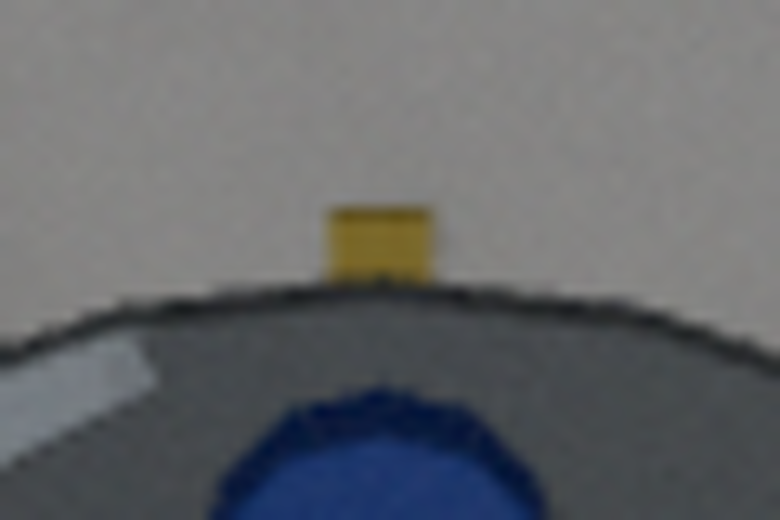

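View pics/c5q.png

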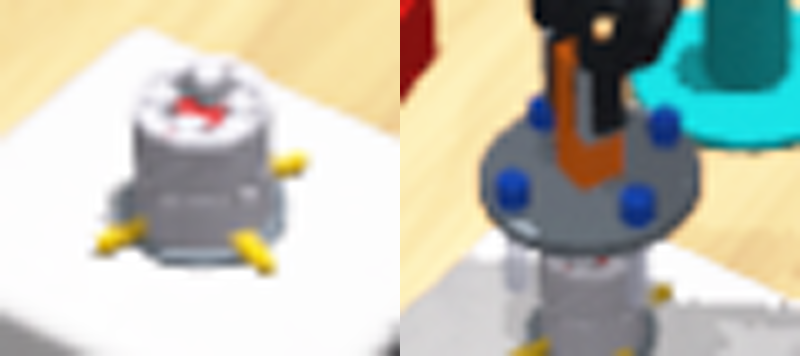

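Run:
```python
from rot import *
c=dict(np.load("c5.npz"))
x=np.array([.446,.895,0]);y=np.array([.895,-.446,0]);S=np.array([.5179,.238,0])
for zo in(.134,.137,.140):
  z=np.array([0,0,zo]);o=S+z;h=np.array([0,0,.02]);g=np.array([0,0,.008]);k=np.array([0,0,.068])
  print(zo,np.round(proj(c,[o+.05*x,o+.05*x+g,o+.039*x+.0075*x+h,o+.039*x-.0075*x+h,o+.039*y+h,o-.039*y+h,o+.011*x+k+.011*y,o+.011*x+k-.011*y,o+.011*x+g]),1).tolist())
f=c["frame"];cv2.imwrite("pics/c5r.png",cv2.resize(f[145:335,225:415],(600,600),interpolation=cv2.INTER_CUBIC))
```

```text
0.134 [[318.3, 145.9], [318.2, 147.7], [318.0, 157.6], [318.3, 186.5], [390.4, 242.2], [247.5, 242.9], [345.9, 266.5], [289.8, 266.8], [318.8, 216.3]]
0.137 [[318.3, 146.5], [318.1, 148.4], [318.0, 158.5], [318.3, 187.9], [391.5, 244.5], [246.2, 245.2], [346.5, 270.3], [289.0, 270.5], [318.8, 218.0]]
0.14 [[318.2, 147.2], [318.1, 149.1], [317.9, 159.5], [318.2, 189.3], [392.7, 246.8], [245.0, 247.6], [347.1, 274.2], [288.3, 274.5], [318.7, 219.9]]
```

View pics/c5r.png

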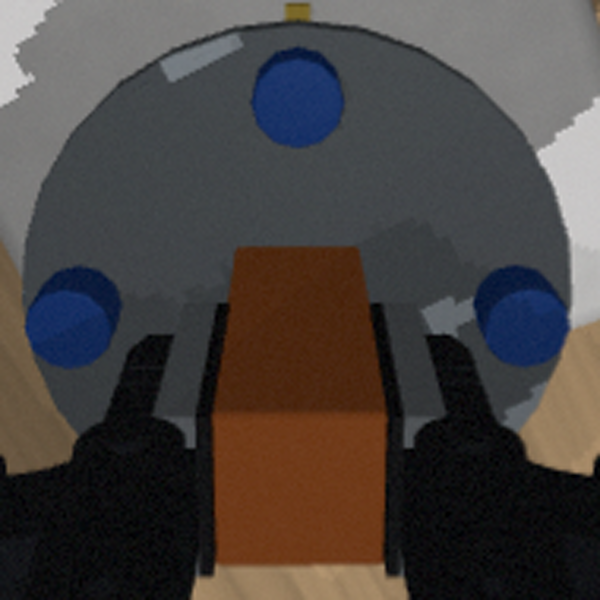

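Request:
arm_command(
  steps=[
    [1.5,-0.4,0,0],
    [2.5,-0.6,0,0],
    [2.5,-0.6,2,0],
    [2.5,-0.6,4,0],
    [2.5,-0.6,6,0],
    [2.5,-0.6,8,0],
    [2.5,-0.6,8,0],
  ],
)

```text
t: 6.77
position: [0.5205, 0.2405, 0.165]
tool_rot: [-0.001, 0.852, 0.524, -0.002]
wrist_force: [-0.1, 0.8, -1.7]
finger_gap: 0.0213
```

Run:
```python
from rot import *
from rig import camera
s,M=st([.5195,.240,.145],63.4)
c=camera("wrist");np.savez("c6.npz",**c)
f=c["frame"];cv2.imwrite("pics/c6.png",cv2.resize(f[125:275,225:415],(760,600),interpolation=cv2.INTER_CUBIC))
st()
```

```text
t 6.77 p [0.5205 0.2405 0.165 ] psi 63.18 tilt [-0.0038 -0.0009] F [-0.1  0.8 -1.7] T [-0.01  0.03  0.02] gap 0.0213 q [0.34 0.01 1.89 0.   1.25 0.81]
shift mm [-0.8 -0.6 20. ]
turn -0.22
t 6.82 p [0.5206 0.2405 0.1652] psi 63.18 tilt [-0.0035 -0.0008] F [ 0.6 -0.2 -0.9] T [ 0.05  0.01 -0.02] gap 0.0208 q [0.34 0.01 1.88 0.   1.25 0.81]
```

View pics/c6.png

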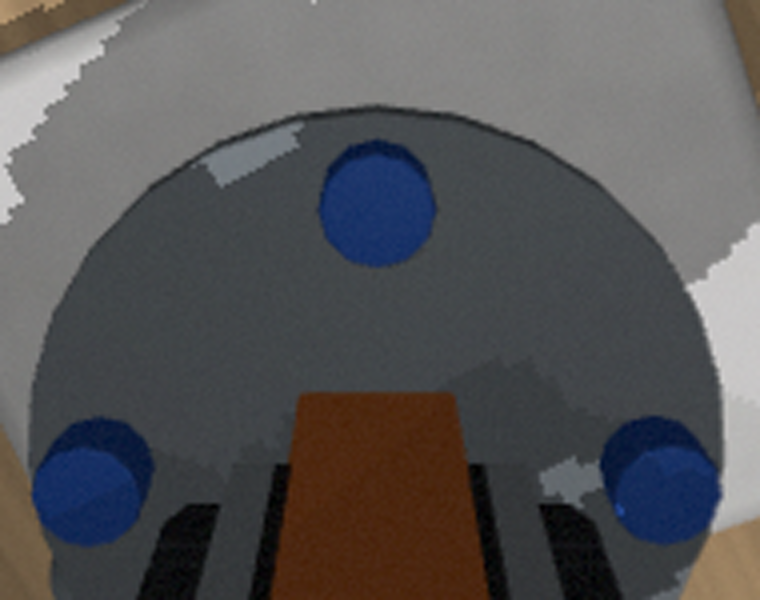

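Request:
arm_command(
  steps=[
    [0,0,1.5,0],
    [0,0,3,0],
    [0,0,4.5,0],
    [0,0,6,0],
    [0,0,6,0],
  ],
)

```text
t: 7.23
position: [0.5204, 0.2404, 0.1587]
tool_rot: [-0.001, 0.852, 0.524, -0.002]
wrist_force: [0.1, -0.5, -2.3]
finger_gap: 0.0209
```

Run:
```python
from rot import *
from rig import camera
s,M=st([.5195,.240,.145],63.4)
c=camera("wrist");np.savez("c7.npz",**c);rotor(c,s["position"][2]-.0348+.016,None)
g=camera("side")["frame"];cv2.imwrite("pics/c7.png",cv2.resize(g[215:285,255:325],(600,600),interpolation=cv2.INTER_CUBIC))
```

```text
t 7.23 p [0.5204 0.2404 0.1587] psi 63.17 tilt [-0.0041 -0.0009] F [ 0.1 -0.5 -2.3] T [ 0.02  0.02 -0.05] gap 0.0209 q [0.34 0.01 1.89 0.   1.24 0.81]
shift mm [-0.7 -0.6 13.7]
turn -0.23
[305 160  29  32 685] [318.8 176.2] [0.5357 0.2738]
[376 229  29  32 578] [390.9 246.8] [0.5531 0.2206]
[233 231  27  31 584] [246.1 247.5] [0.4818 0.2562]
```

View pics/c7.png

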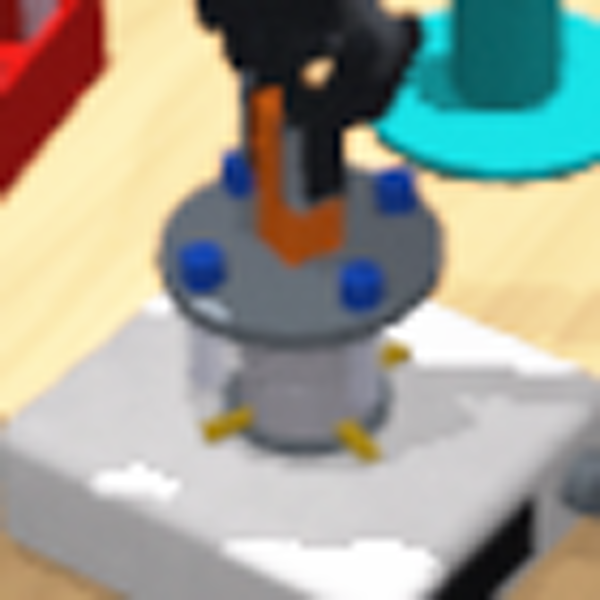

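The stem is entering freely with no added force, and the caps haven't shifted in the gripper. Continuing down onto the plunger.

Request:
arm_command(
  steps=[
    [0,0,1.5,0],
    [0,0,3,0],
    [0,0,4.5,0],
    [0,0,6,0],
    [0,0,6,0],
  ],
)

```text
t: 7.75
position: [0.5205, 0.2405, 0.1536]
tool_rot: [-0.001, 0.852, 0.524, -0.002]
wrist_force: [-2.0, -1.7, 3.2]
finger_gap: 0.0217
```

Request:
arm_command(
  steps=[
    [0,0,1.5,0],
    [0,0,3,0],
    [0,0,3,0],
    [0,0,3,0],
  ],
)

```text
t: 8.08
position: [0.5206, 0.2405, 0.1513]
tool_rot: [-0.001, 0.852, 0.524, -0.002]
wrist_force: [-3.1, -1.0, 5.0]
finger_gap: 0.0209
```

Run:
```python
from rot import *
from rig import camera
s,M=st([.5195,.240,.145],63.4)
c=camera("wrist");np.savez("c7.npz",**c);rotor(c,s["position"][2]-.0348+.016,None)
g=camera("side")["frame"];cv2.imwrite("pics/c8.png",cv2.resize(g[215:285,255:325],(600,600),interpolation=cv2.INTER_CUBIC))
```

```text
t 8.08 p [0.5206 0.2405 0.1513] psi 63.19 tilt [-0.0036 -0.001 ] F [-3.1 -1.   5. ] T [-0.36  0.67  0.03] gap 0.0209 q [0.34 0.02 1.9  0.   1.23 0.81]
shift mm [-0.9 -0.7  6.3]
turn -0.21
[304 160  30  32 696] [318.8 176.1] [0.5359 0.274 ]
[233 229  28  33 591] [246.1 247.5] [0.482  0.2563]
[377 229  28  32 587] [390.9 246.8] [0.5534 0.2207]
```

View pics/c8.png

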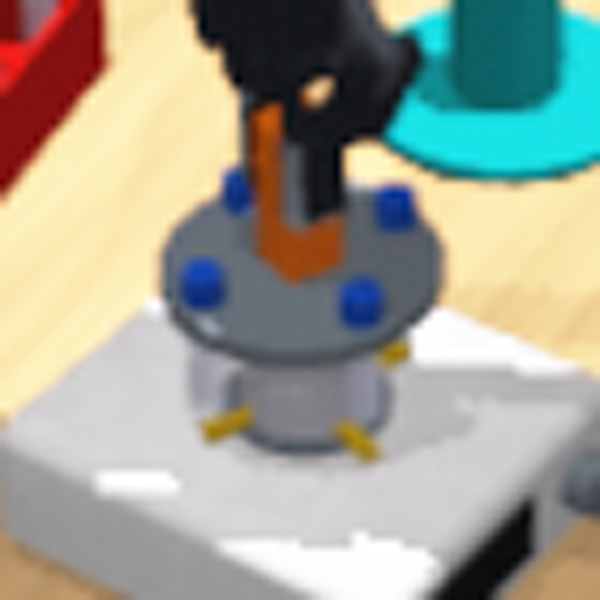

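Request:
arm_command(
  steps=[
    [-0.3,-0.3,1,0],
    [-0.6,-0.6,2,0],
    [-0.6,-0.6,3.5,0],
    [-0.6,-0.6,5,0],
    [-0.6,-0.6,5,0],
    [-0.6,-0.6,5,0],
  ],
)

```text
t: 8.68
position: [0.5204, 0.2404, 0.1473]
tool_rot: [-0.0, 0.852, 0.524, -0.001]
wrist_force: [-2.5, -2.0, 6.5]
finger_gap: 0.0213
```

Run:
```python
from rot import *
s,M=st([.5195,.240,.145],63.4)
```

```text
t 8.68 p [0.5204 0.2404 0.1473] psi 63.19 tilt [-0.0018 -0.0004] F [-2.5 -2.   6.5] T [-0.35  0.46  0.02] gap 0.0213 q [0.34 0.02 1.9  0.   1.22 0.81]
shift mm [-0.8 -0.6  2.3]
turn -0.21
```

Request:
arm_command(
  steps=[
    [-0.2,-0.4,1,0],
    [-0.3,-0.6,2,0],
    [-0.3,-0.6,3,0],
    [-0.3,-0.6,3,0],
    [-0.3,-0.6,3,0],
  ],
)

```text
t: 9.1
position: [0.5204, 0.2405, 0.1458]
tool_rot: [0.0, 0.852, 0.524, -0.0]
wrist_force: [-4.6, -2.6, 7.7]
finger_gap: 0.0211
```

Run:
```python
from rot import *
s,M=st([.5195,.240,.145],63.4)
```

```text
t 9.1 p [0.5204 0.2405 0.1458] psi 63.19 tilt [-0.0002 -0.0003] F [-4.6 -2.6  7.7] T [-0.48  0.7   0.03] gap 0.0211 q [ 0.34  0.03  1.9  -0.    1.21  0.81]
shift mm [-0.8 -0.6  0.8]
turn -0.21
```

Request:
arm_command(
  steps=[
    [-0.5,-0.8,2,0],
    [-0.8,-1.2,4,0],
    [-0.8,-1.2,5,0],
    [-0.8,-1.2,5,0],
    [-0.8,-1.2,5,0],
  ],
)

```text
t: 9.52
position: [0.5203, 0.2405, 0.1448]
tool_rot: [0.001, 0.852, 0.524, 0.001]
wrist_force: [-7.0, -4.2, 18.6]
finger_gap: 0.0213
```

Run:
```python
from rot import *
from rig import camera
s,M=st([.5195,.240,.145],63.4)
c=camera("wrist");np.savez("c9.npz",**c);rotor(c,s["position"][2]-.0348+.016,None)
cv2.imwrite("pics/c9w.png",c["frame"])
g=camera("side");np.savez("c9s.npz",**g);g=g["frame"];cv2.imwrite("pics/c9.png",cv2.resize(g[215:285,255:325],(600,600),interpolation=cv2.INTER_CUBIC))
```

```text
t 9.52 p [0.5203 0.2405 0.1448] psi 63.2 tilt [0.0029 0.0001] F [-7.  -4.2 18.6] T [-0.82  1.35  0.02] gap 0.0213 q [ 0.34  0.02  1.91 -0.    1.21  0.81]
shift mm [-0.8 -0.5 -0.2]
turn -0.2
[305 160  29  32 688] [318.8 176.4] [0.5356 0.2739]
[233 230  28  32 585] [246.3 247.8] [0.4819 0.2562]
[377 232  28  30 564] [391.  247.5] [0.553  0.2202]
```

View pics/c9.png

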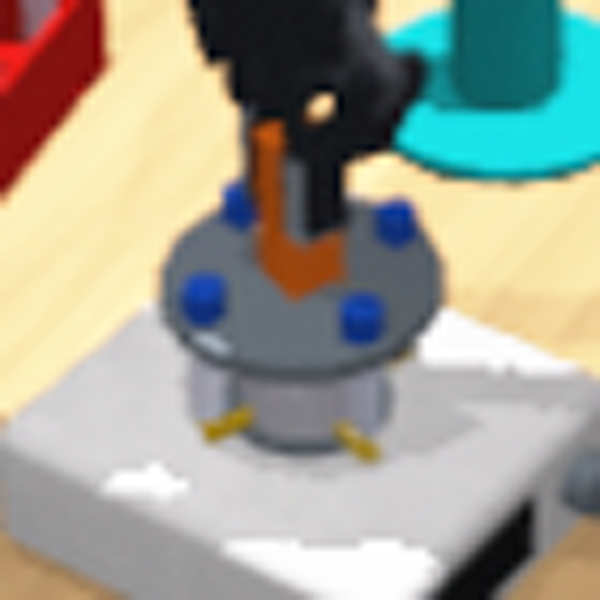

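View pics/c9w.png

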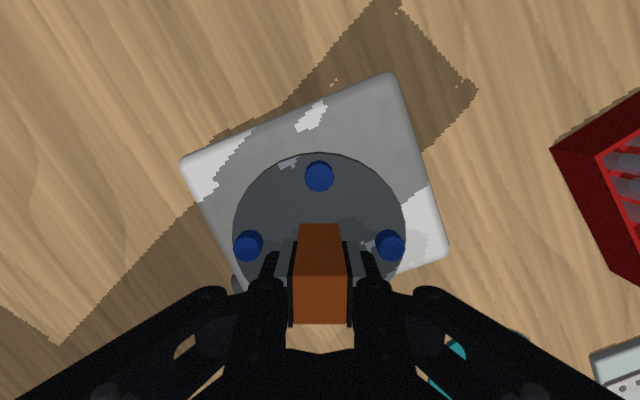

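Run:
```python
from rot import *
b=dict(np.load("c9s.npz"))
hsv=cv2.cvtColor(b["frame"],cv2.COLOR_BGR2HSV);m=cv2.inRange(hsv,(105,120,60),(125,255,255));m[:200]=0;m[270:]=0;m[:,:262]=0;m[:,330:]=0
n,l,s_,ce=cv2.connectedComponentsWithStats(m);print(np.round(ce[1:],1).tolist())
a=np.radians(63.4)
for zo in(.110,.116,.132):
    print(zo,np.round(proj(b,[[.5179+.039*np.cos(a+k*np.pi/2),.238+.039*np.sin(a+k*np.pi/2),zo+.014] for k in(1,0,2,3)]),1).tolist())
st()
```

```text
[[282.2, 238.9], [300.6, 240.8], [278.1, 249.4], [296.9, 251.6]]
0.11 [[296.6, 251.9], [278.1, 249.5], [300.5, 240.4], [282.6, 238.2]]
0.116 [[296.6, 250.3], [278.0, 247.9], [300.5, 238.8], [282.5, 236.6]]
0.132 [[296.6, 245.9], [277.8, 243.5], [300.5, 234.6], [282.4, 232.3]]
t 9.62 p [0.5202 0.2405 0.1448] psi 63.2 tilt [0.0029 0.0001] F [-6.8 -3.6 17.8] T [-0.83  1.37  0.04] gap 0.0211 q [ 0.34  0.02  1.91 -0.    1.21  0.81]
```

The cap pixels match a home height of 0.110 m within about 0.7 px, and the force rose against a hard stop. One last firm press to hold, then I'll hand in.

Request:
arm_command(
  steps=[
    [-1,-1.2,5,0],
    [-1,-1.2,6,0],
    [-1,-1.2,6,0],
    [-1,-1.2,6,0],
    [-1,-1.2,6,0],
    [-1,-1.2,6,0],
  ],
)

```text
t: 10.12
position: [0.5202, 0.2405, 0.1447]
tool_rot: [0.001, 0.852, 0.524, 0.003]
wrist_force: [-10.9, -5.5, 23.8]
finger_gap: 0.0215
```

Run:
```python
from rot import *
from rig import close_job
s,M=st()
F=s["wrist_force"]
if s["finger_gap"]>.018 and 10<F[2]<60: print(close_job())
```

```text
t 10.12 p [0.5202 0.2405 0.1447] psi 63.22 tilt [0.0064 0.0007] F [-10.9  -5.5  23.8] T [-0.97  2.1   0.01] gap 0.0215 q [ 0.34  0.02  1.91 -0.    1.21  0.81]
the job is handed in; nothing more can be done
None
```

I lifted the rotor off the black stand by its orange grip and turned it about 35° to line up with the socket's slots. I then lowered the stem in and pressed it home against the plunger. The job was handed in at 10.1 s with the gripper still holding and pressing; it reports no verdict.

**Last checks:**
- **Seated height:** the force rose to 24 N upward with almost no further travel, well above the plunger's 10 N. Together with the TCP height (0.1447 m), that puts the disc on the rim. The side-camera cap positions fit a rotor height of 0.110 m (home) to within about 0.7 px, or roughly 3 mm, so the picture alone cannot confirm the 2.5 mm limit.
- **Grip and angle:** the finger gap stayed at about 21 mm, the rotor did not slip in the gripper and tool tilt was under 0.01 rad. The tool's yaw was 63.2° against the slots' roughly 63.5°.
- **Bystanders:** the path stayed clear of the bottle, rack, tray and carton. I did not measure them again at the end.

**What disagreed:** a sideways force of about 12 N remained at the end, so the stem is bearing on a slot wall. My small sideways corrections did not relieve it. The slot clearance is about 1.25 mm, which is inside the 4 mm centring limit.

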